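# Make up the press stack and hold the chest open for it

### The arm

A 7-joint arm with a two-finger parallel gripper is mounted at the origin on a cart in front of the work surface, level with it; the furniture and walls round the work are solid. World frame = base frame: x ahead of the robot, y to its left, z up, the work surface at z = 0. Lengths are in m, angles in rad, forces in N, time in s.
With the tool pointing down it reaches from about 0.425 to 0.925 m from the base axis. Payload 6.8 kg.
Tool frame: the origin (TCP) lies at the very end of the fingers, on their centre line; the grasp point (between the pads) lies 19 mm behind it (env.pinch_z is the distance from the TCP to the grasp point, in m); z points along the fingers, y is the line along which they close (so a half turn about z gives the same grasp; the last joint's range is limited). The gripper opens to 85 mm and grips with 20 to 120 N. Pads are 22 mm wide; open, the fingers measure 114 mm over their backs; the gripper's body (76 mm by 85 mm) begins 54 mm behind the grasp point. The pads swing forward as they close: fully open they stand 13 mm farther back than shut.
Start: joints at [1.226, 0.477, 0.022, 1.555, -0.011, 1.109, -0.083], TCP at [0.158, -0.656, 0.231] pointing down, gripper open.
Joint ranges: [-2.96, 2.96], [-0.34, 2.1], [-1.41, 1.46], [0.24, 2.44], [-1.37, 4.51], [0.17, 1.92], [-2.96, 2.96]. Speed limits (rad/s): [2.39, 2.39, 3.14, 3.14, 3.14, 3.14, 3.14].

### API

Orientations are given as a unit quaternion [w, x, y, z].
In Python, from rig import env gives the robot as it stands.
- The arm moves only by the tool servo_tool, never from a script. Its argument "increments" is text: rows parted by semicolons, each of 6 numbers parted by spaces: the shift along the tool's x, y, z in m, then the turn, a rotation vector about the tool's x, y, z in degrees. A call has 1 to 8 rows; each row shifts and turns the commanded pose from where the row before left it, along the tool's axes as they then stand; what a row does not reach is not made up. A row lasts 1/12 s, in which the tool goes at most 41.7 mm and 7.16 degrees, less where a joint would pass 70% of its speed; a pose out of reach is approached as far as the arm can. A call is refused whole if a number of a shift passes 0.0417 or a number of a turn 7.16, either way. A call with a gripper value outside its range is refused whole. "jaw" is the finger opening in m, from 0 to 0.0854, set as the call begins (left out, the last holds). The fingers move at their own pace and stop on an object; the grip force is fixed at half the most. Time passes only in rows, so rows that do not move let the fingers close. It gives the time, the measured TCP pose, the force, the opening and the grip force at its end, in the units of the state.
- env.observe(): the state, without advancing time (a new reading comes with each control period).
- env.capture(name): name is "side" or "top" or "wrist"; returns a dict with "color" (480x640x3 uint8, red, green, blue), "range_z" (480x640 float32, m along the optical axis (not along the pixel's ray), 0 where there is no reading), "intrinsics" (3x3 intrinsics, pixels), "R" (3x3) and "t" (3): a world point X has camera coordinates R X + t; the wrist camera has in their place "hand_eye" (4x4, takes a point from camera to tool coordinates, whose origin is the TCP and whose axes are the flange's). Camera axes: x right, y down, z forward; pixel columns grow to the right and rows downward; lengths in m; the calibration is good to about 2 mm. A picture is of the moment at which its call begins: read the wrist's pose just before it.
- env.sign_off(): hands the job in; it is judged then, once.
The state is a dict: "time": time; "qpos": joint angles; "qd": joint speeds; "effort": joint torques, N m; "ee_pos": TCP position; "orientation": TCP orientation; "ft_force": force on the tool from outside, world axes, zero at the start; "torque": the same for the moment, N m; "gripper_width": finger opening in m; "gripper_force": force on a finger pad.
Only numpy, scipy, OpenCV 4.12 (cv2) and the standard library are available. Lean on these libraries where they do the work, as an engineer would, in place of code of your own. Each camera call takes 0.05 s, during which the arm holds its last target. There are 200 camera calls.

### The job

Make up the little press stack on the round white plate: lay the wooden disc flat in the middle of the plate and the smaller steel disc centred on top of it, letting go of each. Then lift the lid of the wooden chest, which has a pull at its front edge, to 60 degrees from shut and finish there, still holding the lid at that angle in the gripper (it falls shut if let go, and nothing else may prop it), so that I can put the stack away. Leave the jar lid, ramekin, inking block and pencil where they are.

Things in the scene. Friction and masses are not known exactly. Their poses are not given: they have to be found in the camera images.
- chest: open-topped box of light wood with dark steel corner straps, fixed to the bench, 170 (its x) x 220 (its y) x 100 mm high without the lid; origin at the centre of its underside on the bench; its -x side is the front, facing the robot give or take its yaw
- chest_lid (a joint): angle of the chest's lid about the hinge along the upper rear edge, rad: 0 shut (as it starts), growing as the front edge rises, stop at 1.9; 60 degrees is 1.047. The lid weighs about 0.4 kg, turns freely and falls shut when let go; about 2 to 3 N upward at the pull lifts it
- lid_hinge (a point): middle of the lid's hinge line: 85 mm behind (+x of the chest) the chest's origin and 100 mm above the bench; the hinge runs along the chest's y axis
- lid_pull (a point): grip point on the lid's pull, a dark wooden tab 24 mm wide (along the chest's y), 14 mm thick, sticking out 50 mm from the middle of the lid's front edge; the point is mid-section, 34 mm out from the edge. In the lid's frame it is 204 mm in front of the hinge line, 7 mm above it (107 mm above the bench when shut). The lid: flat board 170 x 220 x 10 mm, flush with the chest's front
- plate: loose flat round white plate, 130 mm across and 8 mm thick, flat on top without a rim; origin at the centre of its underside, z up; lies on the bench
- board_mid (a point): centre of the loose wooden disc: plain flat cylinder 56 mm across, 18 mm thick, lying flat on the bench (centre 9 mm up); about 0.04 kg
- weight_mid (a point): centre of the loose steel disc: plain flat cylinder 42 mm across, 18 mm thick, lying flat on the bench (centre 9 mm up); about 0.18 kg
- jar_lid: bystander: metal jar lid 62 mm across, 13 mm high; origin under its centre
- ramekin: bystander: small round dish of brown colour, 67 mm across, 40 mm high; origin under its centre
- inking_block: bystander: wooden block 45 x 75 x 30 mm; origin under its centre
- pencil: bystander: pencil 112 mm long, 7 mm thick, lying on the bench; origin under its centre
There are look-alikes about, which are no part of the job. Of the things shaped like the part that bears board_mid, the wooden one is meant.

How it is judged:
On the way, in this order (a step that is already met when the one before it is completed fails the run):
1. the wooden disc lies flat in the middle of the plate, let go (horizontal distance between board_mid and plate below 0.01 m and z of board_mid in the frame of plate between 0.013 and 0.021 m and angle between board_mid's own z axis and vertical below 0.12 rad and contact force between board and the fingers below 0.05 N), for 0.2 s.
2. the steel disc lies flat and centred on the wooden disc, let go (all of step 1 and horizontal distance between weight_mid and board_mid below 0.01 m and z of weight_mid in the frame of plate between 0.031 and 0.039 m and angle between weight_mid's own z axis and vertical below 0.12 rad and contact force between weight and the fingers below 0.05 N), for 0.2 s.
At the end, for the whole second after the job is handed in: The wooden disc lies flat on the plate within 10 mm of its centre, the steel disc flat on it within 10 mm of the wooden disc's centre, neither touched; the lid is still and held by the gripper's fingers between 54 and 66 degrees from shut, with no disc, plate or bystander propping it (all of step 2 and value of joint chest_lid between 0.942 and 1.152 rad and contact force between chest_lid and the fingers above 0.2 N and contact force between chest_lid and board below 0.05 N and contact force between chest_lid and weight below 0.05 N and contact force between chest_lid and plate below 0.05 N and contact force between chest_lid and jar_lid below 0.05 N and contact force between chest_lid and ramekin below 0.05 N and contact force between chest_lid and inking_block below 0.05 N and contact force between chest_lid and pencil below 0.05 N and velocity of joint chest_lid between -0.05 and 0.05 rad/s and linear speed of weight below 0.02 m/s); the arm keeps its last pose, push and grip.
It fails at once if a bystander (jar lid, ramekin, inking block, pencil) is moved by more than 30 mm (distance of any of jar_lid, ramekin, inking_block, pencil from where it was at the start of the episode above 0.03 m).
It also fails if it takes over 72 s, if anything falls off the work surface, if the arm or the gripper's body presses on something with over 40 N, if the wrist force passes 120 N, or if a joint passes its speed limit or range.

## Working session

There is one attempt and no reset: what is moved stays moved. The work goes in short steps, Python scripts to look and compute and a tool call to move; the robot and the scene stay as the last step left them, time stands still between calls to the robot, and variables do not carry over. Pictures are saved under pics/ and viewed, at most 10 in all, crops included, and the job is handed in when it is done.

Besides the shell and the picture viewer there is one more tool, called after "Emit:" in YAML: its name, and indented under it one key for each argument. servo_tool: Moves the arm, as the interface text tells. Its arguments: {"type":"object","properties":{"increments":{"type":"string"},"jaw":{"type":"number"}},"required":["increments"]}

```bash
ls; mkdir -p pics
python3 - <<'E'
from rig import env
import cv2,numpy as np
s=env.observe();print(s, env.pinch_z)
for n in("top","side"):
    c=env.capture(n);np.savez(f"{n}.npz",**c);print(n,c["intrinsics"].tolist(),c["R"].tolist(),c["t"].tolist())
    cv2.imwrite(f"pics/{n}.png",c["color"][:,:,::-1])
E
```

```text
pics
{'time': 0.0, 'qpos': array([ 1.22591835,  0.47780127,  0.02236135,  1.55642575, -0.01152183,
        1.10928324, -0.08309421]), 'qd': array([ 0.00035904, -0.0001265 , -0.00104898,  0.00010059, -0.00074394,
        0.0003773 ,  0.00282057]), 'effort': array([ 3.63603958e-04, -5.96452546e+01,  1.60782751e+00, -2.81191117e+01,
        1.23470227e-02,  9.41797625e-03,  1.54432473e-05]), 'ee_pos': array([ 0.15818161, -0.6556138 ,  0.23033619]), 'orientation': array([-8.79004976e-04,  9.92999884e-01,  1.18111942e-01, -1.66536457e-04]), 'ft_force': array([ 0.56653733,  0.16225279, -0.0208076 ]), 'torque': array([ 0.08680349, -0.01287678,  0.02713672]), 'gripper_force': 0.0, 'gripper_width': 0.08546567639583912} 0.0187
top [[547.1805998313866, 0.0, 318.9640247075616], [0.0, 547.1805998313866, 232.57602458805334], [0.0, 0.0, 1.0]] [[-0.026137433803969715, -0.9995794974109953, -0.012556389199337959], [-0.9957287349924473, 0.02714526425606163, -0.08824636501754148], [0.08855010369549932, 0.010196224009442678, -0.9960195360290207]] [-0.06426659841170208, 0.6070347344395369, 1.308838932519243]
side [[556.3788611470524, 0.0, 318.7859563999027], [0.0, 556.3788611470524, 236.44593431491882], [0.0, 0.0, 1.0]] [[0.9025429497718777, -0.4303901763578168, -0.013435769861288287], [-0.2863452254784498, -0.5765875533374826, -0.7652144831235169], [0.3215938986715604, 0.6944862053568688, -0.6436352032838498]] [-0.5969575955479693, 0.22631902795223835, 1.1208584588108306]
```

View pics/top.png

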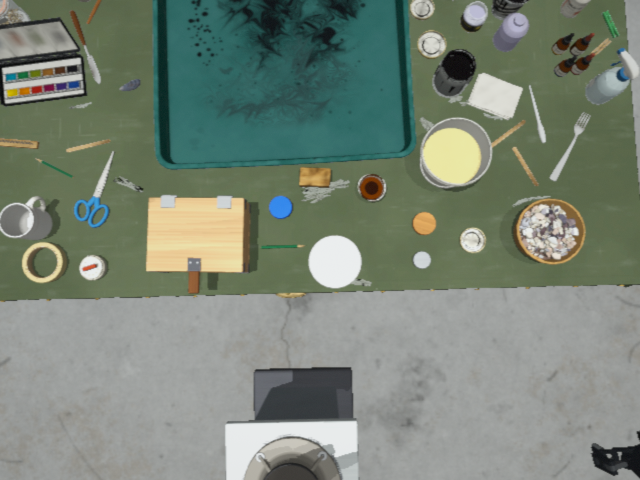

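View pics/side.png

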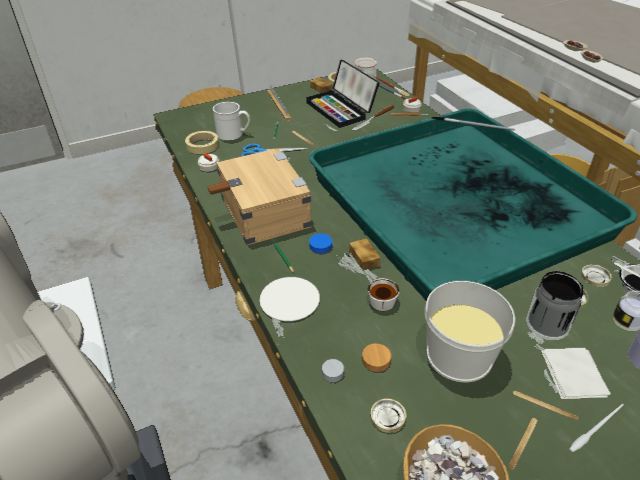

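Top view: the wooden disc candidates are the orange-wood disc (424,223) and the blue disc (280,207). The orange one has wood colour, so it fits; the blue one is a look-alike. The steel disc is the small grey one (422,260), while (473,240) is the rimmed metal jar lid. The plate is at (335,262) and the chest at about (197,235), with its pull at (193,280). I'll confirm in a crop and measure.

```bash
cat > h.py <<'E'
import numpy as np,cv2
def load(n): return dict(np.load(n+".npz"))
def ray(c,uv,z):
    K,R,t=c["intrinsics"],c["R"],c["t"]; o=-R.T@t
    d=R.T@np.linalg.inv(K)@np.array([uv[0],uv[1],1.]); return o+d*(z-o[2])/d[2]
def blob(c,seed,z,tol=28,rad=60):
    lab=cv2.cvtColor(c["color"],cv2.COLOR_RGB2LAB).astype(float)
    ref=np.median(lab[seed[1]-3:seed[1]+4,seed[0]-3:seed[0]+4].reshape(-1,3),0)
    m=(np.linalg.norm((lab-ref)*[.6,1.5,1.5],axis=2)<tol).astype(np.uint8)
    m=cv2.morphologyEx(m,cv2.MORPH_OPEN,np.ones((3,3),np.uint8))
    n,l=cv2.connectedComponents(m); m=(l==l[seed[1],seed[0]]).astype(np.uint8)
    cn=max(cv2.findContours(m,0,cv2.CHAIN_APPROX_NONE)[0],key=cv2.contourArea)[:,0]
    P=np.array([ray(c,p,z)[:2] for p in cv2.convexHull(cn)[:,0]],np.float32)
    (x,y),r=cv2.minEnclosingCircle(P); M=cv2.fitEllipse(P)
    return (round(x,4),round(y,4),round(2*r,4)),np.round(M[0],4),np.round(M[1],4)
E
python3 - <<'E'
from h import *
T,S=load("top"),load("side")
for n,c,L in(("top",T,dict(board=(424,223,.018),weight=(422,260,.018),plate=(335,262,.008),blue=(280,207,.018))),
             ("side",S,dict(board=(377,355,.018),weight=(333,367,.018),plate=(290,299,.008),blue=(321,241,.018)))):
    for k,(u,v,z) in L.items(): print(n,k,*blob(c,(u,v),z))
# lid corners (top surface z=.11) and pull
for nm,p,z in(("FL",(147,271),.11),("FR",(242,272),.11),("BR",(244,197),.11),("BL",(149,197),.11),("pullfront",(193,293),.114),("pullback",(194,272),.114)):
    print(nm,ray(T,p,z).round(4))
print("ramekin",ray(T,(372,187),.04),"ink",ray(T,(315,177),.03),"pencil",ray(T,(262,246),0),ray(T,(303,246),0),"jar",ray(T,(473,240),.013))
a=cv2.resize(T["color"][180:320,130:290],None,fx=3.5,fy=3.5,interpolation=cv2.INTER_CUBIC)
b=cv2.resize(T["color"][195:282,390:500],None,fx=2.2,fy=2.2,interpolation=cv2.INTER_CUBIC)
o=np.zeros((490,560+242,3),np.uint8)[:, :800];o[:490,:560]=a;o[:b.shape[0],560:]=b[:,:240]
cv2.imwrite("pics/crop.png",o[:,:,::-1])
E
```

```text
top board (0.6229, -0.3387, 0.0558) [ 0.6228 -0.3388] [0.0544 0.0554]
top weight (0.5334, -0.329, 0.0416) [ 0.5334 -0.3291] [0.0397 0.0415]
top plate (0.5351, -0.1169, 0.1295) [ 0.535  -0.1169] [0.1284 0.1291]
top blue (0.6723, 0.0139, 0.0557) [0.6727 0.0139] [0.0541 0.0553]
side board (0.624, -0.3366, 0.0558) [ 0.6239 -0.3367] [0.0547 0.0551]
side weight (0.5344, -0.3271, 0.0416) [ 0.5343 -0.3272] [0.0406 0.0412]
side plate (0.5358, -0.1144, 0.13) [ 0.5356 -0.1144] [0.1289 0.1292]
side blue (0.6737, 0.0169, 0.0552) [0.6737 0.0169] [0.0542 0.0545]
FL [0.5204 0.3133 0.11  ]
FR [0.5124 0.0962 0.11  ]
BR [0.6846 0.0892 0.11  ]
BL [0.6908 0.3089 0.11  ]
pullfront [0.4678 0.2073 0.114 ]
pullback [0.5152 0.2048 0.114 ]
ramekin [ 0.71154542 -0.2123521   0.04      ] ink [ 0.74203697 -0.07433361  0.03      ] pencil [0.57781348 0.06230591 0.        ] [ 0.57506547 -0.0396547   0.        ] jar [ 0.57772005 -0.45761426  0.013     ]
```

View pics/crop.png

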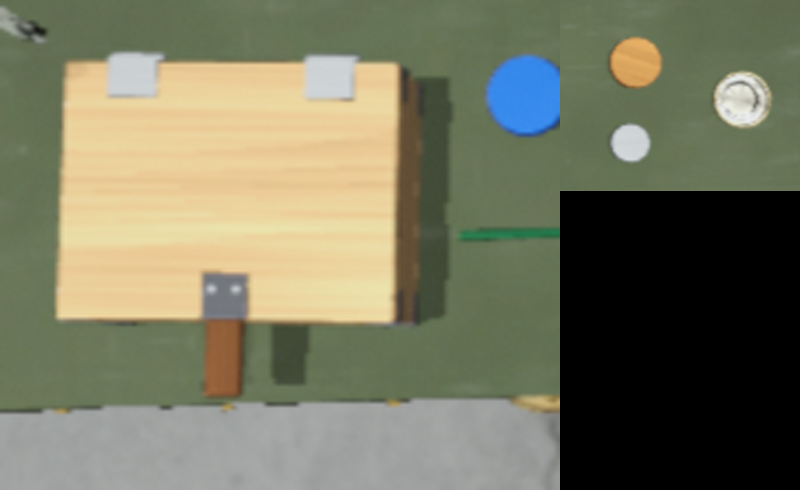

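The crop confirms it: wood grain on the orange disc, the plain small grey disc is the steel one, the white-rimmed disc is the jar lid, and the blue disc is the look-alike. The chest pull points at the robot, with the chest yawed about -2°. Next I align the tool yaw.

Emit:
servo_tool:
  increments: "0 0 0 0 0 5.2;0 0 0 0 0 5.2;0 0 0 0 0 5.2;0 0 0 0 0 0"

```text
time: 0.43
ee_pos: [0.1583, -0.6558, 0.2307]
orientation: [-0.0, 1.0, -0.019, -0.0]
ft_force: [-0.1, 0.9, -0.4]
gripper_width: 0.0853
gripper_force: 0.0
```

```bash
cat >> h.py <<'E'
from scipy.spatial.transform import Rotation as Ro
def tool():
    from rig import env
    s=env.observe(); q=s["orientation"]; return s,s["ee_pos"],Ro.from_quat([q[1],q[2],q[3],q[0]])
def d(target,yaw=-2.,pitch=0.):
    "shift in tool axes to target TCP, and turn (deg) to tool-down with this yaw, pitch forward"
    s,p,R=tool(); W=Ro.from_euler("z",yaw,degrees=True)*Ro.from_matrix(np.diag([1,-1,-1.]))*Ro.from_euler("y",pitch,degrees=True)
    print("t",round(s["time"],2),"pos",p.round(4),"F",s["ft_force"].round(1),"w",round(s["gripper_width"],4),
     "\n shift",(R.inv().apply(np.array(target)-p)).round(4),"turn",(R.inv()*W).as_rotvec(degrees=True).round(2),"q",s["qpos"].round(2))
E
python3 -c "
from h import *
d((.6234,-.3377,.12))"
```

```text
t 0.43 pos [ 0.1583 -0.6558  0.2307] F [-0.1  0.9 -0.4] w 0.0853 
 shift [ 0.4525 -0.3357  0.1108] turn [-0.05  0.03 -0.21] q [ 1.18  0.48  0.08  1.56 -0.04  1.11 -0.33]
```

Emit:
servo_tool:
  increments: "0.0283 -0.021 0 0 0 0;0.0283 -0.021 0 0 0 0;0.0283 -0.021 0 0 0 0;0.0283 -0.021 0 0 0 0;0.0283 -0.021 0 0 0 0;0.0283 -0.021 0 0 0 0;0.0283 -0.021 0 0 0 0;0.0283 -0.021 0 0 0 0"

```text
time: 1.1
ee_pos: [0.3917, -0.495, 0.2312]
orientation: [-0.0, 1.0, -0.016, -0.0]
ft_force: [-0.1, 0.6, 0.3]
gripper_width: 0.0856
gripper_force: 0.0
```

Emit:
servo_tool:
  increments: "0.0283 -0.021 0.01 0 0 0;0.0283 -0.021 0.01 0 0 0;0.0283 -0.021 0.015 0 0 0;0.0283 -0.021 0.015 0 0 0;0.0283 -0.021 0.015 0 0 0;0.0283 -0.021 0.015 0 0 0;0.028 -0.021 0.015 0 0 0;0.028 -0.021 0.015 0 0 0"

```text
time: 1.77
ee_pos: [0.6233, -0.3352, 0.1203]
orientation: [-0.0, 1.0, -0.016, -0.0]
ft_force: [0.4, -0.8, 1.2]
gripper_width: 0.0853
gripper_force: 0.0
```

Emit:
servo_tool:
  increments: "0 0 0 0 0 0;0 0 0 0 0 0"

```text
time: 1.93
ee_pos: [0.6236, -0.3327, 0.1193]
orientation: [-0.001, 1.0, -0.014, -0.001]
ft_force: [-0.1, -0.4, 0.5]
gripper_width: 0.0853
gripper_force: 0.0
```

```bash
python3 -c "
from h import *
d((.6234,-.3377,.003))
from rig import env
s,p,R=tool();c=env.capture('wrist');cv2.imwrite('pics/w1.png',c['color'][:,:,::-1]);print(c['hand_eye'].round(3).tolist())
H=c['hand_eye'];c['R']=(R.as_matrix()@H[:3,:3]).T;c['t']=-c['R']@(R.as_matrix()@H[:3,3]+p);np.savez('w1.npz',**c)
print(c['R']@np.array([.6234,-.3377,.018])+c['t']);q=c['intrinsics']@(c['R']@np.array([.6234,-.3377,.018])+c['t']);u,v=int(q[0]/q[2]),int(q[1]/q[2]);print(u,v)
print(blob(c,(u,v),.018))"
```

```text
t 1.93 pos [ 0.6236 -0.3327  0.1193] F [-0.1 -0.4  0.5] w 0.0853 
 shift [0.0002 0.0053 0.1163] turn [-0.15  0.11  0.42] q [ 0.44  0.64 -0.05  1.56  0.03  0.95 -1.22]
[[-0.001, -0.964, -0.265, 0.067], [1.0, -0.001, -0.001, 0.001], [0.001, -0.265, 0.964, -0.142], [0.0, 0.0, 0.0, 1.0]]
[4.85881367e-03 2.06422075e-04 2.52504795e-01]
329 245
((0.6249, -0.3402, 0.0572), array([ 0.6243, -0.3395]), array([0.0546, 0.0572]))
```

Emit:
servo_tool:
  increments: "0 0.0055 0.02 0 0 0.4;0 0 0.025 0 0 0;0 0 0.025 0 0 0;0 0 0.02 0 0 0;0 0 0.015 0 0 0;0 0 0.008 0 0 0;0 0 0.003 0 0 0;0 0 0 0 0 0"

```text
time: 2.65
ee_pos: [0.6217, -0.3427, 0.0055]
orientation: [0.0, 1.0, -0.021, -0.0]
ft_force: [0.4, -0.5, 0.5]
gripper_width: 0.0855
gripper_force: 0.0
```

Emit:
servo_tool:
  increments: "0 0 0 0 0 0;0 0 0 0 0 0;0 0 0 0 0 0;0 0 0 0 0 0;0 0 0 0 0 0;0 0 0 0 0 0"
  jaw: 0.045

```text
time: 3.15
ee_pos: [0.6232, -0.3425, 0.0074]
orientation: [0.001, 1.0, -0.021, 0.001]
ft_force: [-0.9, -0.2, 5.0]
gripper_width: 0.0532
gripper_force: 62.0
```

Emit:
servo_tool:
  increments: "0 0 -0.01 0 0 0;0 0 -0.02 0 0 0;0 0 -0.03 0 0 0;0 0 -0.02 0 0 0;0 0 0 0 0 0;0 0 0 0 0 0"

```text
time: 3.65
ee_pos: [0.6232, -0.3425, 0.0879]
orientation: [0.001, 1.0, -0.021, 0.002]
ft_force: [-0.0, 0.3, -0.9]
gripper_width: 0.0531
gripper_force: 62.8
```

```bash
python3 -c "
from h import *
from rig import env
d((.5355,-.1157,.10))
a=env.capture('wrist');b=env.capture('side')
o=np.zeros((480,640+160,3),np.uint8)
o[:,:480]=a['color'][:,80:560];o[:320,480:]=cv2.resize(b['color'][280:400,310:430],(320,320))
cv2.imwrite('pics/g1.png',o[:,:,::-1])
"
```

```text
t 3.65 pos [ 0.6232 -0.3425  0.0879] F [-0.   0.3 -0.9] w 0.0531 
 shift [-0.0972 -0.2228 -0.0128] turn [ 0.09 -0.21 -0.43] q [ 0.44  0.67 -0.04  1.57  0.04  0.89 -1.23]
```

View pics/g1.png

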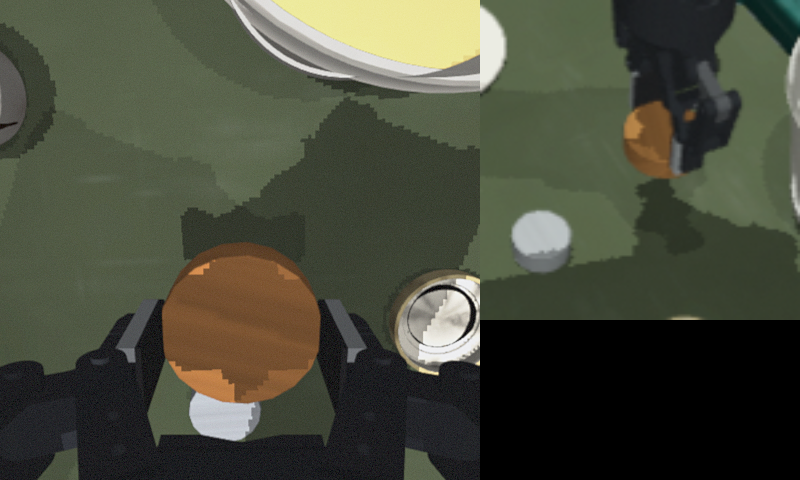

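```bash
cat >> h.py <<'E'
def face(seed,reg=45,dz=.03):
    "plane & centre in world/tool axes of the face held, from wrist depth"
    from rig import env
    s,p,R=tool();c=env.capture("wrist");z=c["range_z"];H=c["hand_eye"];K=c["intrinsics"]
    hsv=cv2.cvtColor(c["color"],cv2.COLOR_RGB2LAB).astype(float)
    v,u=np.mgrid[0:480,0:640];ref=hsv[seed[1],seed[0]]
    m=(np.hypot(u-seed[0],v-seed[1])<reg)&(z>0)&(abs(z-z[seed[1],seed[0]])<dz)
    P=np.c_[(u[m]-K[0,2])/K[0,0]*z[m],(v[m]-K[1,2])/K[1,1]*z[m],z[m]]@H[:3,:3].T+H[:3,3]
    W=R.apply(P)+p; A=np.c_[W[:,:2],np.ones(len(W))];k,*_=np.linalg.lstsq(A,W[:,2],rcond=None)
    r=W[:,2]-A@k;g=abs(r)<.003;k,*_=np.linalg.lstsq(A[g],W[g,2],rcond=None)
    print("slope deg (world x,y)",np.degrees(np.arctan(k[:2])).round(1),"tool z of seed pt",P.mean(0).round(4),"world",W.mean(0).round(4),"rms",r[g].std().round(4),len(W))
E
python3 -c "
from h import *
face((322,315),55)"
```

```text
slope deg (world x,y) [-0.1  0.1] tool z of seed pt [ 0.0065  0.001  -0.01  ] world [ 0.6279 -0.3428  0.0949] rms 0.0006 9423
```

```bash
cat >> h.py <<'E'
def wcap():
    from rig import env
    s,p,R=tool();c=env.capture("wrist");H=c["hand_eye"];c["R"]=(R.as_matrix()@H[:3,:3]).T;c["t"]=-c["R"]@(R.as_matrix()@H[:3,3]+p);c["p"]=p;c["q"]=R;return c
def rim(c,lo,hi,z,roi):
    "ellipse of HSV mask inside roi (u0,v0,u1,v1), on plane z"
    h=cv2.inRange(cv2.cvtColor(c["color"],cv2.COLOR_RGB2HSV),lo,hi);m=np.zeros_like(h);u0,v0,u1,v1=roi;m[v0:v1,u0:u1]=h[v0:v1,u0:u1]
    m=cv2.morphologyEx(m,cv2.MORPH_OPEN,np.ones((3,3),np.uint8));cn=max(cv2.findContours(m,0,cv2.CHAIN_APPROX_NONE)[0],key=cv2.contourArea)[:,0]
    P=np.array([ray(c,q,z)[:2] for q in cv2.convexHull(cn)[:,0]],np.float32);return P
E
python3 -c "
from h import *
c=wcap();P=rim(c,(5,100,60),(25,255,255),.0955,(220,200,430,430))
print(P.min(0),P.max(0),'tcp',c['p'])
print('pinned by near edge: centre x',P[:,0].min()+.028)
d((.5355,-.1157,.08))"
```

```text
[ 0.5949219  -0.36856765] [ 0.6533853  -0.31545538] tcp [ 0.62113974 -0.34145754  0.0843125 ]
pinned by near edge: centre x 0.6229219
t 3.85 pos [ 0.6211 -0.3415  0.084 ] F [ 1.6 -0.3 -0.9] w 0.0529 
 shift [-0.095  -0.2219  0.0044] turn [-0.05  0.13 -0.43] q [ 0.44  0.68 -0.05  1.57  0.04  0.89 -1.23]
```

Emit:
servo_tool:
  increments: "-0.012 -0.028 0 0 0 -0.4;-0.012 -0.028 0 0 0 0;-0.012 -0.028 0 0 0 0;-0.012 -0.028 0 0 0 0;-0.012 -0.028 0 0 0 0;-0.012 -0.028 0 0 0 0;-0.012 -0.028 0 0 0 0;-0.0115 -0.027 0 0 0 0"

```text
time: 4.52
ee_pos: [0.5332, -0.114, 0.0844]
orientation: [-0.0, 1.0, -0.018, -0.001]
ft_force: [0.7, -0.3, -0.3]
gripper_width: 0.053
gripper_force: 62.9
```

Emit:
servo_tool:
  increments: "0 0 0 0 0 0;0 0 0 0 0 0;0 0 0 0 0 0"

```text
time: 4.77
ee_pos: [0.5346, -0.116, 0.0849]
orientation: [0.0, 1.0, -0.018, -0.0]
ft_force: [0.3, -0.3, -0.3]
gripper_width: 0.0528
gripper_force: 62.9
```

```bash
python3 -c "
from h import *
d((.5337,-.1157,.016))
for i in range(3):
  c=wcap();P=rim(c,(0,0,150),(179,50,255),.008,(0,0,640,480));print('plate edge front max x',P.max(0),P.min(0),'tcp',c['p'])"
```

```text
t 4.77 pos [ 0.5346 -0.116   0.0849] F [ 0.3 -0.3 -0.3] w 0.0528 
 shift [-0.0008 -0.0003  0.0689] turn [ 0.02  0.04 -0.03] q [ 0.16  0.46 -0.08  1.98  0.05  0.71 -1.56]
plate edge front max x [ 0.5996762  -0.05308501] [ 0.5052011  -0.18109341] tcp [ 0.53457414 -0.11604256  0.08487383]
plate edge front max x [ 0.59949815 -0.05310551] [ 0.5052882 -0.1811934] tcp [ 0.53472805 -0.11673328  0.08494944]
plate edge front max x [ 0.5995718  -0.05311626] [ 0.50592685 -0.18111621] tcp [ 0.53481168 -0.1170132   0.08499736]
```

Emit:
servo_tool:
  increments: "-0.001 0 0.015 0 0 0;-0.001 0 0.018 0 0 0;0 0 0.016 0 0 0;0 0 0.009 0 0 0;0 0 0.005 0 0 0;0 0 0.003 0 0 0;0 0 0.001 0 0 0;0 0 0 0 0 0"

```text
time: 5.58
ee_pos: [0.5331, -0.1158, 0.0186]
orientation: [0.0, 1.0, -0.018, 0.0]
ft_force: [0.1, 0.1, -0.6]
gripper_width: 0.0528
gripper_force: 62.9
```

Emit:
servo_tool:
  increments: "0 0 0 0 0 0;0 0 0.001 0 0 0;0 0 0 0 0 0"

```text
time: 5.83
ee_pos: [0.533, -0.1156, 0.0177]
orientation: [0.0, 1.0, -0.018, 0.0]
ft_force: [-0.3, -0.3, -0.5]
gripper_width: 0.0533
gripper_force: 62.9
```

Emit:
servo_tool:
  increments: "0 0 0.001 0 0 0;0 0 0.001 0 0 0;0 0 0 0 0 0;0 0 0 0 0 0"

```text
time: 6.17
ee_pos: [0.5328, -0.1155, 0.0154]
orientation: [0.0, 1.0, -0.018, 0.0]
ft_force: [-0.2, -0.6, 0.5]
gripper_width: 0.0532
gripper_force: 63.1
```

Emit:
servo_tool:
  increments: "0 0 0.001 0 0 0;0 0 0.001 0 0 0;0 0 0 0 0 0;0 0 0 0 0 0"

```text
time: 6.5
ee_pos: [0.5329, -0.1156, 0.0152]
orientation: [0.0, 1.0, -0.018, 0.0]
ft_force: [-5.8, 1.5, 22.1]
gripper_width: 0.0528
gripper_force: 65.3
```

Emit:
servo_tool:
  increments: "0 0 -0.001 0 0 0;0 0 0 0 0 0"

```text
time: 6.67
ee_pos: [0.5329, -0.1156, 0.0153]
orientation: [0.0, 1.0, -0.018, 0.0]
ft_force: [-3.7, 0.7, 12.4]
gripper_width: 0.0526
gripper_force: 64.0
```

Emit:
servo_tool:
  increments: "0 0 0 0 0 0;0 0 0 0 0 0;0 0 0 0 0 0;0 0 0 0 0 0;0 0 0 0 0 0"
  jaw: 0.0854

```text
time: 7.08
ee_pos: [0.5326, -0.1155, 0.0141]
orientation: [-0.0, 1.0, -0.018, -0.0]
ft_force: [-0.5, -0.5, -0.3]
gripper_width: 0.0855
gripper_force: 0.0
```

Emit:
servo_tool:
  increments: "0 0 -0.01 0 0 0;0 0 -0.02 0 0 0;0 0 -0.03 0 0 0;0 0 -0.04 0 0 0;0 0 0 0 0 0;0 0 0 0 0 0;0 0 0 0 0 0;0 0 0 0 0 0"

```text
time: 7.75
ee_pos: [0.5318, -0.1154, 0.1136]
orientation: [-0.0, 1.0, -0.018, -0.001]
ft_force: [-0.3, 0.2, -0.7]
gripper_width: 0.0853
gripper_force: 0.0
```

```bash
python3 -c "
from h import *
d((.534,-.328,.003))
c=wcap()
P=rim(c,(0,0,150),(179,50,255),.008,(0,0,640,480));print('plate',P.max(0),P.min(0))
P=rim(c,(5,80,60),(25,255,255),.026,(150,150,490,480));print('board',P.max(0),P.min(0))
from rig import env
for n,a,b in(('top',(335,252),(312,262)),('side',(290,292),(262,297))):
  c=env.capture(n);
  P=rim(c,(5,80,60),(25,255,255),.026,(a[0]-35,a[1]-35,a[0]+35,a[1]+35));print(n,'board',P.max(0),P.min(0))
  P=rim(c,(0,0,150),(179,50,255),.008,(a[0]-50,a[1]-50,a[0]+50,a[1]+50));print(n,'plate',P.max(0),P.min(0))
"
```

```text
t 7.75 pos [ 0.5318 -0.1154  0.1136] F [-0.3  0.2 -0.7] w 0.0853 
 shift [0.0099 0.2124 0.1105] turn [-0.01  0.1  -0.03] q [ 0.16  0.41 -0.08  1.97  0.05  0.76 -1.55]
plate [ 0.59950686 -0.0530634 ] [ 0.47106206 -0.18104346]
board [ 0.5626408  -0.08914038] [ 0.50591326 -0.14281301]Traceback (most recent call last):
  File "<string>", line 10, in <module>
    P=rim(c,(5,80,60),(25,255,255),.026,(a[0]-35,a[1]-35,a[0]+35,a[1]+35));print(n,'board',P.max(0),P.min(0))
  File "h.py", line 42, in rim
    m=cv2.morphologyEx(m,cv2.MORPH_OPEN,np.ones((3,3),np.uint8));cn=max(cv2.findContours(m,0,cv2.CHAIN_APPROX_NONE)[0],key=cv2.contourArea)[:,0]
                                                                    ~~~^^^^^^^^^^^^^^^^^^^^^^^^^^^^^^^^^^^^^^^^^^^^^^^^^^^^^^^^^^^^^^^^^^^^
ValueError: max() iterable argument is empty
```

Emit:
servo_tool:
  increments: "0.0012 0.0265 0 0 0 0;0.0012 0.0265 0 0 0 0;0.0012 0.0265 0 0 0 0;0.0012 0.0265 0 0 0 0;0.0012 0.0265 0 0 0 0;0.0012 0.0265 0 0 0 0;0.0012 0.0265 0 0 0 0;0.0013 0.0265 0 0 0 0"

```text
time: 8.52
ee_pos: [0.5341, -0.3287, 0.113]
orientation: [-0.0, 1.0, -0.018, -0.001]
ft_force: [0.4, -0.5, -0.1]
gripper_width: 0.0854
gripper_force: 0.0
```

Emit:
servo_tool:
  increments: "0 0 0 0 0 0;0 0 0 0 0 0;0 0 0 0 0 0;0 0 0 0 0 0"

```text
time: 8.85
ee_pos: [0.535, -0.3259, 0.1136]
orientation: [-0.001, 1.0, -0.017, -0.0]
ft_force: [-0.4, 0.0, 0.2]
gripper_width: 0.085
gripper_force: 0.0
```

```bash
python3 -c "
from h import *
d((.534,-.328,.003))
c=wcap();P=rim(c,(0,0,150),(179,50,255),.018,(200,120,440,420));print('weight',P.max(0),P.min(0),(P.max(0)+P.min(0))/2)"
```

```text
t 8.85 pos [ 0.535  -0.3259  0.1136] F [-0.4  0.   0.2] w 0.085 
 shift [-0.0008  0.0023  0.1106] turn [-0.08  0.06  0.08] q [ 0.48  0.53 -0.04  1.77  0.02  0.84 -1.18]
weight [ 0.4706214  -0.29254645] [ 0.4174701  -0.39860997] [ 0.44404575 -0.3455782 ]
```

Emit:
servo_tool:
  increments: "0 0.002 0.02 0 0 0;0 0 0.025 0 0 0;0 0 0.025 0 0 0;0 0 0.02 0 0 0;0 0 0.012 0 0 0;0 0 0.005 0 0 0;0 0 0.003 0 0 0;0 0 0 0 0 0"

```text
time: 9.57
ee_pos: [0.5352, -0.3295, 0.0046]
orientation: [0.0, 1.0, -0.017, 0.0]
ft_force: [0.9, 0.2, -0.3]
gripper_width: 0.0854
gripper_force: 0.0
```

Emit:
servo_tool:
  increments: "0 0 0 0 0 0;0 0 0 0 0 0;0 0 0 0 0 0"

```text
time: 9.82
ee_pos: [0.5354, -0.3301, 0.0054]
orientation: [0.0, 1.0, -0.018, 0.001]
ft_force: [1.1, 0.4, 0.2]
gripper_width: 0.0855
gripper_force: 0.0
```

Emit:
servo_tool:
  increments: "0 0 0 0 0 0;0 0 0 0 0 0;0 0 0 0 0 0;0 0 0 0 0 0;0 0 0 0 0 0;0 0 0 0 0 0"
  jaw: 0.03

```text
time: 10.32
ee_pos: [0.535, -0.3299, 0.0049]
orientation: [0.0, 1.0, -0.018, 0.0]
ft_force: [-1.4, 0.7, 4.3]
gripper_width: 0.0393
gripper_force: 59.9
```

Emit:
servo_tool:
  increments: "0 0 -0.01 0 0 0;0 0 -0.02 0 0 0;0 0 -0.03 0 0 0;0 0 -0.025 0 0 0;0 0 0 0 0 0;0 0 0 0 0 0;0 0 0 0 0 0"

```text
time: 10.9
ee_pos: [0.534, -0.3293, 0.0887]
orientation: [-0.0, 1.0, -0.018, -0.001]
ft_force: [-1.3, -1.0, -2.8]
gripper_width: 0.0393
gripper_force: 60.8
```

```bash
python3 -c "
from h import *
d((.5345,-.116,.1))
c=wcap();np.savez('w2.npz',color=c['color'],K=c['intrinsics'],R=c['R'],t=c['t'],p=c['p']);
cv2.imwrite('pics/g2.png',c['color'][:,:,::-1])
face((322,310),25)"
```

```text
t 10.9 pos [ 0.534  -0.3293  0.0887] F [-1.3 -1.  -2.8] w 0.0393 
 shift [-0.0071 -0.2132 -0.0112] turn [-0.03  0.07 -0.03] q [ 0.48  0.56 -0.04  1.79  0.03  0.8  -1.18]
slope deg (world x,y) [ 0.3 -0.1] tool z of seed pt [ 0.0096  0.0009 -0.0126] world [ 0.5432 -0.3304  0.1005] rms 0.0006 1934
```

View pics/g2.png

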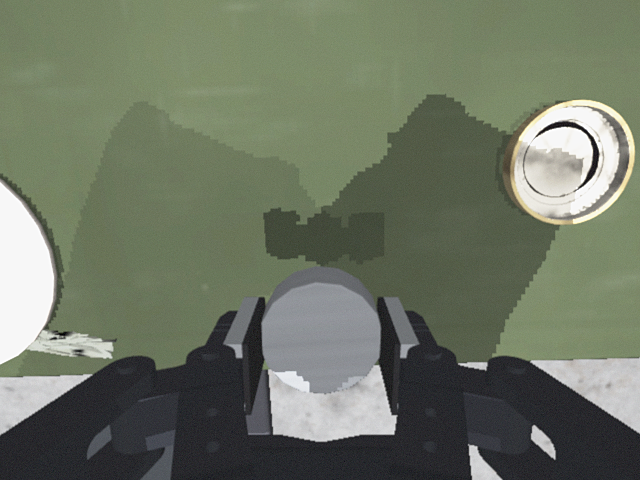

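Steel disc held flat, face centre about (321,338), between the pads; the jar lid (570,160) and plate (20,270) look untouched.

```bash
python3 -c "
from h import *
c=dict(np.load('w2.npz'));c['intrinsics']=c['K']
for uv in((321,282),(321,393),(262,335),(380,335)): print((ray(c,uv,c['p'][2]+.0126)-c['p']).round(4))"
```

```text
[ 0.0193 -0.0013  0.0126]
[-0.0215  0.0002  0.0126]
[0.0013 0.019  0.0126]
[-0.0001 -0.0202  0.0126]
```

Emit:
servo_tool:
  increments: "-0.001 -0.0265 -0.002 0 0 0;-0.001 -0.0265 0 0 0 0;-0.001 -0.0265 0 0 0 0;-0.001 -0.0265 0 0 0 0;-0.001 -0.0267 0 0 0 0;-0.001 -0.0267 0 0 0 0;-0.001 -0.0269 0 0 0 0;0 -0.0269 0 0 0 0"

```text
time: 11.67
ee_pos: [0.5341, -0.1151, 0.09]
orientation: [-0.0, 1.0, -0.018, -0.001]
ft_force: [0.5, -0.6, -2.0]
gripper_width: 0.0397
gripper_force: 60.9
```

Emit:
servo_tool:
  increments: "0 0 0 0 0 0;0 0 0 0 0 0;0 0 0 0 0 0"

```text
time: 11.92
ee_pos: [0.5347, -0.1169, 0.0905]
orientation: [0.0, 1.0, -0.018, -0.001]
ft_force: [0.4, -0.7, -2.2]
gripper_width: 0.0394
gripper_force: 61.0
```

```bash
python3 -c "
from h import *
d((.5345,-.116,.0314))"
```

```text
t 11.92 pos [ 0.5347 -0.1169  0.0905] F [ 0.4 -0.7 -2.2] w 0.0394 
 shift [-0.0002 -0.0009  0.0591] turn [ 0.02  0.09 -0.03] q [ 0.15  0.45 -0.07  1.98  0.04  0.72 -1.55]
```

Emit:
servo_tool:
  increments: "0.001 -0.0005 0.012 0 0 0;0 0 0.016 0 0 0;0 0 0.014 0 0 0;0 0 0.008 0 0 0;0 0 0.004 0 0 0;0 0 0.003 0 0 0;0 0 0.001 0 0 0;0 0 0 0 0 0"

```text
time: 12.58
ee_pos: [0.5366, -0.1163, 0.0334]
orientation: [0.0, 1.0, -0.018, 0.0]
ft_force: [-0.2, -0.0, -2.6]
gripper_width: 0.0394
gripper_force: 61.0
```

Emit:
servo_tool:
  increments: "0 0 0 0 0 0;0 0 0.001 0 0 0;0 0 0 0 0 0;0 0 0 0 0 0"

```text
time: 12.92
ee_pos: [0.5365, -0.1159, 0.0326]
orientation: [0.0, 1.0, -0.018, 0.0]
ft_force: [0.8, -0.5, -2.8]
gripper_width: 0.0395
gripper_force: 61.0
```

Emit:
servo_tool:
  increments: "-0.001 0 0.001 0 0 0;0 0 0.001 0 0 0;0 0 0 0 0 0;0 0 0 0 0 0"

```text
time: 13.25
ee_pos: [0.5354, -0.1159, 0.0309]
orientation: [0.0, 1.0, -0.018, 0.0]
ft_force: [-2.0, 0.5, 4.8]
gripper_width: 0.0393
gripper_force: 61.9
```

Contact. Release.

Emit:
servo_tool:
  increments: "0 0 0 0 0 0;0 0 0 0 0 0;0 0 0 0 0 0;0 0 0 0 0 0;0 0 0 0 0 0;0 0 0 0 0 0"
  jaw: 0.0854

```text
time: 13.75
ee_pos: [0.5354, -0.1159, 0.0303]
orientation: [0.0, 1.0, -0.018, 0.0]
ft_force: [-0.0, -0.4, 0.3]
gripper_width: 0.0854
gripper_force: 0.0
```

Emit:
servo_tool:
  increments: "0 0 -0.01 0 0 0;0 0 -0.02 0 0 0;0 0 -0.03 0 0 0;0 0 -0.04 0 0 0;0 0 -0.04 0 0 0;0 0 0 0 0 0;0 0 0 0 0 0;0 0 0 0 0 0"

```text
time: 14.42
ee_pos: [0.5351, -0.1159, 0.1707]
orientation: [0.0, 1.0, -0.018, 0.0]
ft_force: [0.0, 0.5, -0.4]
gripper_width: 0.0852
gripper_force: 0.0
```

```bash
python3 -c "
from h import *
d((.4824,.206,.22))
c=wcap();cv2.imwrite('pics/s.png',c['color'][:,:,::-1])
P=rim(c,(0,0,150),(179,50,255),.008,(0,0,640,480));print('plate',P.max(0),P.min(0),(P.max(0)+P.min(0))/2)
P=rim(c,(5,80,60),(25,255,255),.026,(150,100,490,480));print('board',P.max(0),P.min(0),(P.max(0)+P.min(0))/2)
"
```

```text
t 14.42 pos [ 0.5351 -0.1159  0.1707] F [ 0.   0.5 -0.4] w 0.0852 
 shift [-0.0641 -0.3198 -0.0494] turn [ 0.   -0.03 -0.04] q [ 0.16  0.34 -0.07  1.92  0.03  0.88 -1.53]
plate [ 0.59952617 -0.05284416] [ 0.47069448 -0.18107168] [ 0.53511035 -0.11695793]
board [ 0.56200975 -0.0887944 ] [ 0.5072489  -0.14259094] [ 0.53462934 -0.11569268]
```

View pics/s.png

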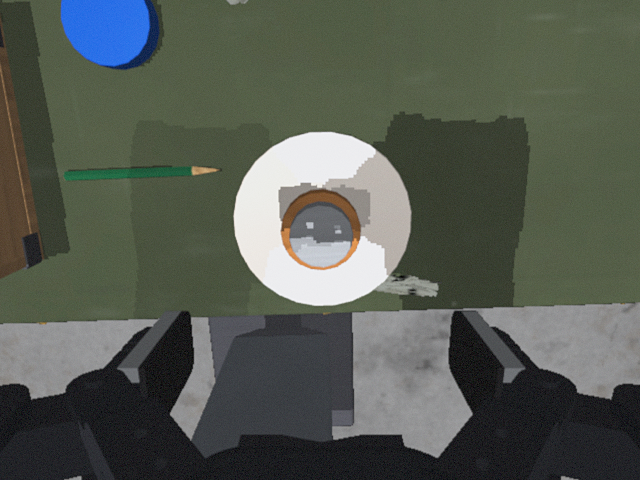

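Stack: the steel face (321,235) sits centred on the wooden disc (321,230), in the middle of the plate (322,218, lower height); pencil and blue disc undisturbed. Now the lid.

Emit:
servo_tool:
  increments: "-0.008 -0.04 -0.01 0 0 0;-0.008 -0.04 -0.01 0 0 0;-0.008 -0.04 -0.01 0 0 0;-0.008 -0.04 -0.01 0 0 0;-0.008 -0.04 -0.01 0 0 0;-0.008 -0.04 -0.01 0 0 0;-0.008 -0.04 -0.01 0 0 0;-0.008 -0.04 -0.01 0 0 0"

```text
time: 15.13
ee_pos: [0.4816, 0.205, 0.2486]
orientation: [0.001, 1.0, -0.018, -0.001]
ft_force: [1.3, 0.3, -0.4]
gripper_width: 0.0855
gripper_force: 0.0
```

Emit:
servo_tool:
  increments: "0 0 0 0 7 0;0 0 0 0 7 0;0 0 0 0 6 0;0 0 0 0 0 0;0 0 0 0 0 0;0 0 0 0 0 0"

```text
time: 15.63
ee_pos: [0.4835, 0.2034, 0.2492]
orientation: [0.003, 0.985, -0.018, 0.172]
ft_force: [1.1, 0.3, 1.1]
gripper_width: 0.0857
gripper_force: 0.0
```

```bash
python3 -c "
from h import *
from scipy.optimize import least_squares
d((.4824,.206,.25),-2,20)
s=tool()[0];q=s['qpos'];p=s['ee_pos']
D=[(.478,1.556,1.109,.6744,.2303),(.64,1.56,.95,.7068,.1193),(.67,1.57,.89,.711,.0879),(.46,1.98,.71,.547,.0849),(.41,1.97,.76,.544,.1136),(.34,1.92,.88,.5475,.1707),(.53,1.77,.84,.6266,.1136)]+[(q[1],q[3],q[5],np.hypot(*p[:2]),p[2])]*3
def f(k,D=D):
  h,a,b,l=k;return [e for q2,q4,q6,r,z in D for e in (a*np.sin(q2)+b*np.sin(q2+q4)+l*np.sin(q2+q4+q6)-r,h+a*np.cos(q2)+b*np.cos(q2+q4)+l*np.cos(q2+q4+q6)-z)]
S=least_squares(f,[.3,.4,.4,.3]);print(S.x,np.abs(S.fun).max())
h,a,b,l=S.x;u=lambda t:np.array([np.sin(t),np.cos(t)])
# hinge (r about base along plane), walk lid
for th in range(0,70,10):
  T=np.radians(th);gx=.687-.204*np.cos(T)+.007*np.sin(T);gz=.1+.204*np.sin(T)+.007*np.cos(T);g=np.array([np.hypot(gx,.205),gz])
  o=[]
  for be in (-45,-30,-15,0,15,30,45):
    w=g+u(np.pi-np.radians(be))*.0187-l*u(np.pi-np.radians(be))-[0,h];D2=w@w;c=(D2-a*a-b*b)/(2*a*b)
    if abs(c)>1:o.append('x');continue
    q4=np.arccos(c);q2=np.arctan2(w[0],w[1])-np.arctan2(b*np.sin(q4),a+b*np.cos(q4));q6=np.pi-np.radians(be)-q2-q4
    o.append(('ok' if -.34<q2<2.1 and .24<q4<2.44 and .17<q6<1.92 else 'no')+'%.2f/%.2f/%.2f'%(q2,q4,q6))
  print(th,o)
"
```

```text
t 15.63 pos [0.4835 0.2034 0.2492] F [1.1 0.3 1.1] w 0.0857 
 shift [-0.0008 -0.0026 -0.0011] turn [ 0.05  0.14 -0.05] q [-0.41  0.08 -0.25  2.1   0.37  0.73 -2.52]
[0.37568602 0.55725677 0.46562493 0.43152091] 0.005248048014140805
0 ['ok0.96/1.30/1.67', 'ok0.77/1.54/1.36', 'ok0.58/1.79/1.03', 'ok0.43/2.03/0.68', 'ok0.32/2.27/0.28', 'no0.31/2.51/-0.20', 'no0.51/2.72/-0.87']
10 ['ok0.93/1.28/1.72', 'ok0.73/1.52/1.42', 'ok0.55/1.76/1.10', 'ok0.38/2.00/0.76', 'ok0.26/2.24/0.38', 'no0.22/2.48/-0.08', 'no0.36/2.69/-0.69']
20 ['ok0.91/1.24/1.79', 'ok0.71/1.47/1.49', 'ok0.52/1.71/1.18', 'ok0.35/1.95/0.84', 'ok0.21/2.19/0.47', 'no0.15/2.43/0.04', 'no0.23/2.65/-0.53']
30 ['ok0.90/1.17/1.86', 'ok0.70/1.40/1.56', 'ok0.51/1.64/1.25', 'ok0.33/1.89/0.92', 'ok0.19/2.13/0.56', 'no0.10/2.37/0.15', 'no0.14/2.60/-0.38']
40 ['no0.91/1.08/1.94', 'ok0.71/1.32/1.64', 'ok0.51/1.57/1.33', 'ok0.33/1.81/1.00', 'ok0.18/2.06/0.64', 'ok0.08/2.30/0.24', 'no0.08/2.53/-0.26']
50 ['no0.94/0.97/2.02', 'ok0.73/1.22/1.71', 'ok0.53/1.48/1.40', 'ok0.35/1.73/1.06', 'ok0.19/1.98/0.71', 'ok0.08/2.22/0.31', 'no0.06/2.46/-0.17']
60 ['no0.99/0.82/2.12', 'ok0.77/1.10/1.79', 'ok0.56/1.37/1.46', 'ok0.38/1.64/1.13', 'ok0.22/1.90/0.77', 'ok0.10/2.15/0.37', 'no0.07/2.39/-0.10']
```

```bash
python3 -c "
from h import *
d((.4876,.206,.089),-2,16)
c=wcap()
cv2.imwrite('pics/p.png',c['color'][:,:,::-1])
q=c['intrinsics']@(c['R']@np.array([.4824,.206,.114])+c['t']);u,v=(q[:2]/q[2]).astype(int);print(u,v,cv2.cvtColor(c['color'],cv2.COLOR_RGB2HSV)[v-20:v+21:10,u])
for a in((u-70,v-10),(u-70,v+15)):
  row=c['color'][a[1],u-80:u+81].astype(int);print(a,[tuple(int(t) for t in row[i]) for i in range(0,161,10)])
"
```

```text
t 15.63 pos [0.4835 0.2034 0.2492] F [1.1 0.3 1.1] w 0.0857 
 shift [-0.0506 -0.0029  0.1521] turn [ 0.05 -3.86 -0.05] q [-0.41  0.08 -0.25  2.1   0.37  0.73 -2.52]
316 302 [[ 12 157 107]
 [ 13 154 106]
 [ 12 127  62]
 [ 14 147  73]
 [ 12 138  70]]
(np.int64(246), np.int64(292)) [(68, 75, 54), (72, 78, 59), (66, 75, 58), (61, 68, 52), (60, 68, 50), (69, 77, 57), (67, 78, 58), (68, 44, 28), (106, 69, 42), (104, 65, 44), (43, 44, 33), (51, 53, 42), (64, 71, 54), (50, 55, 44), (48, 55, 37), (58, 64, 52), (39, 43, 31)]
(np.int64(246), np.int64(317)) [(67, 74, 56), (73, 82, 61), (65, 74, 58), (67, 75, 59), (71, 79, 60), (69, 74, 64), (59, 68, 49), (60, 37, 27), (69, 43, 23), (58, 44, 31), (37, 41, 33), (42, 48, 35), (50, 50, 43), (40, 44, 36), (41, 42, 37), (81, 81, 80), (84, 83, 84)]
```

View pics/p.png

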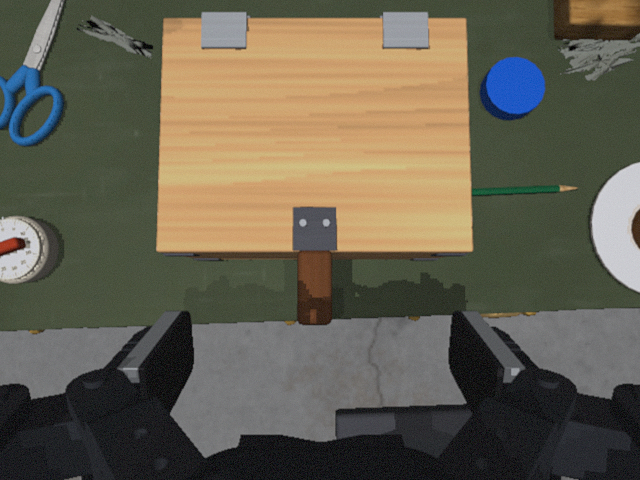

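Pull spans (298–331, 251–323), straddled by the open fingers and aligned with the tool. Descending.

Emit:
servo_tool:
  increments: "-0.01 -0.003 0.02 0 0 0;-0.01 0 0.03 0 0 0;-0.01 0 0.03 0 0 0;-0.01 0 0.03 0 0 0;-0.007 0 0.022 0 0 0;-0.004 0 0.013 0 0 0;0 0 0.007 0 -4 0;0 0 0 0 0 0"

```text
time: 16.35
ee_pos: [0.4896, 0.2061, 0.0879]
orientation: [0.003, 0.99, -0.018, 0.137]
ft_force: [0.3, -0.1, 0.2]
gripper_width: 0.0849
gripper_force: 0.0
```

Emit:
servo_tool:
  increments: "0 0 0 0 0 0;0 0 0 0 0 0;0 0 0 0 0 0"

```text
time: 16.6
ee_pos: [0.4879, 0.206, 0.0899]
orientation: [0.002, 0.99, -0.018, 0.14]
ft_force: [1.0, -0.5, -0.1]
gripper_width: 0.0856
gripper_force: 0.0
```

```bash
python3 -c "
from h import *
d((.4876,.206,.089),-2,16)"
```

```text
t 16.6 pos [0.4879 0.206  0.0899] F [ 1.  -0.5 -0.1] w 0.0856 
 shift [-0.0005  0.      0.0008] turn [ 0.01 -0.1  -0.13] q [-0.46  0.35 -0.19  2.2   0.59  0.44 -2.75]
```

Emit:
servo_tool:
  increments: "0 0 0 0 0 0;0 0 0 0 0 0;0 0 0 0 0 0;0 0 0 0 0 0;0 0 0 0 0 0;0 0 0 0 0 0;0 0 0 0 0 0;0 0 0 0 0 0"
  jaw: 0.01

```text
time: 17.27
ee_pos: [0.4873, 0.2077, 0.0899]
orientation: [0.002, 0.99, -0.017, 0.14]
ft_force: [-3.3, 2.8, 6.5]
gripper_width: 0.023
gripper_force: 59.1
```

```bash
cat >> h.py <<'E'
def lid(th_list,beta):
    "TCP deltas between successive poses, tool axes; beta(th) pitch"
    s,p,R=tool(); z=R.apply([0,0,1]); g=p+z*-.0187
    ex=np.array([np.cos(np.radians(-2)),np.sin(np.radians(-2)),0]);H=np.array([.687,.199,.1])
    r=g-H; a=np.arctan2(r[2],-r@ex); rad=np.hypot(r[2],r@ex); a0=np.arctan2(.007,.204)
    print("t",s["time"],"lid now",np.degrees(a-a0).round(1),"rad",rad.round(4),"pitch",np.degrees(np.arctan2(z@ex,-z[2])).round(1),"F",s["ft_force"].round(1),"q",s["qpos"].round(2),"w",s["gripper_width"].round(4))
    y=r-ex*(r@ex);y[2]=0
    def pose(th,b):
        A=np.radians(th)+a0; W=Ro.from_euler("z",-2,degrees=True)*Ro.from_matrix(np.diag([1,-1,-1.]))*Ro.from_euler("y",b,degrees=True)
        return H+y-ex*.2041*np.cos(A)+np.array([0,0,1])*.2041*np.sin(A)+W.apply([0,0,.0187]),W
    P,Q=p,R
    for th in th_list:
        t,W=pose(th,beta(th));print(th,"shift",Q.inv().apply(t-P).round(4),"turn",(Q.inv()*W).as_rotvec(degrees=True).round(1));P,Q=t,W
E
python3 -c "
from h import *
lid(range(3,61,3),lambda t:16-41*t/60)"
```

```text
Traceback (most recent call last):
  File "h.py", line 49, in lid
    print("t",s["time"],"lid now",np.degrees(a-a0).round(1),"rad",rad.round(4),"pitch",np.degrees(np.arctan2(z@ex,-z[2])).round(1),"F",s["ft_force"].round(1),"q",s["qpos"].round(2),"w",s["gripper_width"].round(4))
                                                                                                                                                                                         ^^^^^^^^^^^^^^^^^^^^^^^^
AttributeError: 'float' object has no attribute 'round'
```

```bash
sed -i 's/s\["gripper_width"\].round(4)/s["gripper_width"]/' h.py; python3 -c "
from h import *
lid(range(3,61,3),lambda t:16-41*t/60)"
```

```text
t 17.2667 lid now 0.2 rad 0.2052 pitch 16.0 F [-3.3  2.8  6.5] q [-0.46  0.35 -0.19  2.2   0.58  0.44 -2.75] w 0.022967816034878748
3 shift [ 0.0037  0.     -0.009 ] turn [-0.1 -2.1  0. ]
6 shift [ 0.0031 -0.     -0.01  ] turn [-0.  -2.1  0. ]
9 shift [ 0.0032  0.     -0.01  ] turn [ 0.  -2.1  0. ]
12 shift [ 0.0034 -0.     -0.0099] turn [-0. -2.  0.]
15 shift [ 0.0036  0.     -0.0098] turn [-0.  -2.1  0. ]
18 shift [ 0.0037  0.     -0.0098] turn [ 0.  -2.1  0. ]
21 shift [ 0.0039  0.     -0.0097] turn [ 0. -2.  0.]
24 shift [ 0.004  -0.     -0.0096] turn [ 0. -2.  0.]
27 shift [ 0.0042 -0.     -0.0095] turn [ 0.  -2.1  0. ]
30 shift [ 0.0044  0.     -0.0094] turn [ 0.  -2.1  0. ]
33 shift [ 0.0045  0.     -0.0094] turn [-0. -2. -0.]
36 shift [ 0.0047 -0.     -0.0093] turn [-0.  -2.1  0. ]
39 shift [ 0.0048  0.     -0.0092] turn [ 0. -2. -0.]
42 shift [ 0.005   0.     -0.0091] turn [ 0.  -2.1  0. ]
45 shift [ 0.0051  0.     -0.009 ] turn [-0.  -2.1  0. ]
48 shift [ 0.0053 -0.     -0.0089] turn [-0. -2. -0.]
51 shift [ 0.0054  0.     -0.0088] turn [ 0.  -2.1  0. ]
54 shift [ 0.0056 -0.     -0.0087] turn [-0. -2.  0.]
57 shift [ 0.0057  0.     -0.0086] turn [ 0.  -2.1 -0. ]
60 shift [ 0.0058 -0.     -0.0085] turn [-0. -2. -0.]
```

Emit:
servo_tool:
  increments: "0.0018 0 -0.0045 0 -1 0;0.0017 0 -0.005 0 -1 0;0.0016 0 -0.005 0 -1 0;0.0016 0 -0.005 0 -1 0;0.0016 0 -0.005 0 -1 0;0.0016 0 -0.005 0 -1 0;0.0017 0 -0.005 0 -1 0;0.0017 0 -0.005 0 -1 0"

```text
time: 17.93
ee_pos: [0.4906, 0.2076, 0.1303]
orientation: [0.001, 0.998, -0.017, 0.068]
ft_force: [-1.3, 4.6, -4.6]
gripper_width: 0.0228
gripper_force: 60.1
```

```bash
python3 -c "
from h import *
lid((24,),lambda t:16-41*t/60)"
```

```text
t 17.9333 lid now 11.8 rad 0.205 pitch 7.8 F [-1.3  4.6 -4.6] q [-0.28  0.34 -0.33  2.06  0.31  0.67 -2.43] w 0.022806911689945947
24 shift [ 0.0183 -0.     -0.0383] turn [-0.1 -8.2  0. ]
```

Forces are low; continue.

Emit:
servo_tool:
  increments: "0.0018 0 -0.005 0 -1 0;0.0018 0 -0.005 0 -1 0;0.0018 0 -0.005 0 -1 0;0.0019 0 -0.0049 0 -1 0;0.0019 0 -0.0049 0 -1 0;0.002 0 -0.0049 0 -1 0;0.002 0 -0.0048 0 -1 0;0.002 0 -0.0048 0 -1 0"

```text
time: 18.6
ee_pos: [0.5027, 0.2071, 0.1705]
orientation: [-0.001, 1.0, -0.017, -0.002]
ft_force: [1.1, 6.0, -5.9]
gripper_width: 0.0233
gripper_force: 60.0
```

Emit:
servo_tool:
  increments: "0.0021 0 -0.0048 0 -1 0;0.0021 0 -0.0048 0 -1 0;0.0022 0 -0.0047 0 -1 0;0.0022 0 -0.0047 0 -1 0;0.0022 0 -0.0047 0 -1 0;0.0023 0 -0.0047 0 -1 0;0.0023 0 -0.0046 0 -1 0;0.0023 0 -0.0046 0 -1 0"

```text
time: 19.27
ee_pos: [0.5225, 0.2064, 0.2066]
orientation: [-0.002, 0.997, -0.017, -0.072]
ft_force: [1.4, 5.7, -6.5]
gripper_width: 0.0229
gripper_force: 60.1
```

```bash
python3 -c "
from h import *
lid((48,60),lambda t:16-41*t/60)"
```

```text
t 19.2667 lid now 35.7 rad 0.2046 pitch -8.2 F [ 1.4  5.7 -6.5] q [-0.16  0.42 -0.38  1.74  0.08  1.14 -2.16] w 0.022867365562679393
48 shift [ 0.0231 -0.     -0.0355] turn [-0.1 -8.6  0. ]
60 shift [ 0.0243  0.     -0.0333] turn [ 0.  -8.2  0. ]
```

Emit:
servo_tool:
  increments: "0.0025 0 -0.0046 0 -1 0;0.0025 0 -0.0046 0 -1 0;0.0025 0 -0.0045 0 -1 0;0.0026 0 -0.0045 0 -1 0;0.0026 0 -0.0045 0 -1 0;0.0026 0 -0.0044 0 -1 0;0.0027 0 -0.0044 0 -1 0;0.0027 0 -0.0044 0 -1 0"

```text
time: 19.93
ee_pos: [0.5493, 0.2055, 0.2376]
orientation: [-0.003, 0.99, -0.017, -0.142]
ft_force: [-2.3, 4.2, -3.1]
gripper_width: 0.0232
gripper_force: 60.4
```

Emit:
servo_tool:
  increments: "0.0027 0 -0.0044 0 -1 0;0.0027 0 -0.0044 0 -1 0;0.0028 0 -0.0043 0 -1 0;0.0028 0 -0.0043 0 -1 0;0.0028 0 -0.0043 0 -1 0;0.0029 0 -0.0042 0 -1 0;0.0029 0 -0.0042 0 -1 0;0.0029 0 -0.0042 0 -1 0"

```text
time: 20.6
ee_pos: [0.5821, 0.2043, 0.2623]
orientation: [-0.004, 0.977, -0.017, -0.211]
ft_force: [-2.8, 4.8, -4.0]
gripper_width: 0.023
gripper_force: 60.7
```

Emit:
servo_tool:
  increments: "0 0 0 0 0 0;0 0 0 0 0 0;0 0 0 0 0 0;0 0 0 0 0 0;0 0 0 0 0 0;0 0 0 0 0 0"

```text
time: 21.1
ee_pos: [0.5823, 0.2043, 0.2624]
orientation: [-0.004, 0.978, -0.017, -0.209]
ft_force: [-1.8, 4.4, -3.3]
gripper_width: 0.0233
gripper_force: 60.8
```

```bash
python3 -c "
from h import *
from rig import env
lid((60,),lambda t:16-41*t/60)
c=wcap();b=env.capture('side')
o=np.zeros((480,800,3),np.uint8);o[:,:400]=b['color'][20:420:1,150:450][:320].repeat(1,0)[:,:,:].shape and cv2.resize(b['color'][60:360,170:420],(400,480));o[:300,400:]=cv2.resize(c['color'],(400,300))
cv2.imwrite('pics/lid.png',o[:,:,::-1])
# lid board plane from side depth
z=b['range_z'];K=b['intrinsics'];v,u=np.mgrid[0:480,0:640];X=np.stack([(u-K[0,2])/K[0,0]*z,(v-K[1,2])/K[1,1]*z,z],-1).reshape(-1,3);W=(X-b['t'])@b['R']
hs=cv2.cvtColor(b['color'],cv2.COLOR_RGB2HSV).reshape(-1,3)
m=(z.ravel()>0)&(W[:,2]>.13)&(W[:,2]<.27)&(W[:,0]>.55)&(W[:,0]<.72)&(W[:,1]>.08)&(W[:,1]<.32)&(hs[:,0]>8)&(hs[:,0]<25)&(hs[:,1]>60)
P=W[m];print(len(P));
if len(P)>50:
  n=np.linalg.svd(P-np.median(P,0),full_matrices=False)[2][2];print('normal',n.round(3),'tilt',np.degrees(np.arccos(abs(n[2]))).round(1))
"
```

```text
t 21.1 lid now 59.6 rad 0.204 pitch -24.2 F [-1.8  4.4 -3.3] q [-0.13  0.62 -0.36  1.34  0.    1.59 -2.08] w 0.023268278290411323
60 shift [ 0.0005  0.     -0.0011] turn [-0.  -0.8  0.1]
503
normal [ 0.85  -0.043  0.524] tilt 58.4
```

View pics/lid.png

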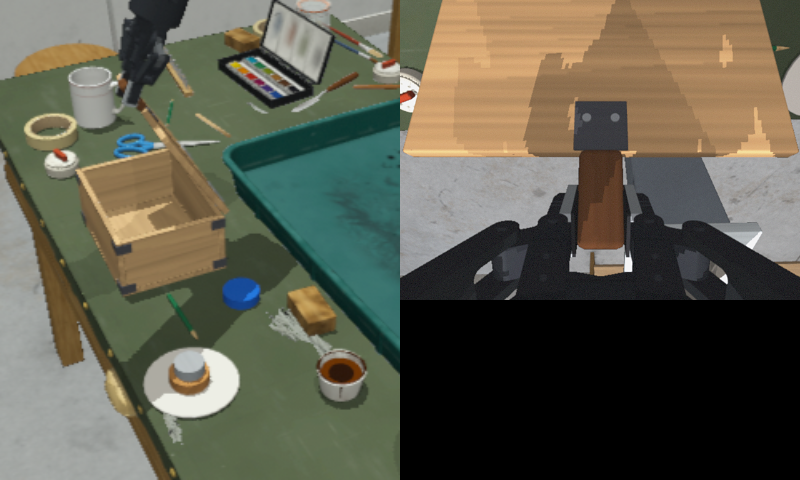

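The lid is open at about 59–60° by both the arm pose and the side-camera depth. The pull is firmly between the pads (right image, about 600,200), and the stack stands intact on the plate (190,375).

```bash
python3 -c "
from rig import env
print(env.sign_off())"
```

```text
the job is handed in; nothing more can be done
None
```

I stacked the wooden disc and the steel disc centred on the plate, the gripper is holding the chest lid open at about 60°, and I handed the job in at about 21 s; no verdict was returned.

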